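# Clamp the jar in the shaker and set it going

### The job

Stand the green-lidded jar upright in the jar shaker and slide the red clamp up until it holds the jar against the blue V-shaped jaw. Then squeeze in both orange tabs of the selector knob, turn it clockwise from the red dot past yellow to the green dot and let the tabs spring back out so that it is locked there, and only then press the green start button and let go. Leave the other jars, the cup and the moulds standing where they are.

Things in the scene. Friction and masses are not known exactly. Their poses are not given: they have to be found in the camera images.
- jar_green: the jar to be mixed: white plastic jar, body 58 mm in diameter, green lid 60 mm in diameter on top (the lid is the upper 18 mm), 97 mm tall, about 0.3 kg, closed. Origin: centre of its underside, z up. Stands loose on the table among two similar jars.
- jar_blue: like the green-lidded jar but with a blue lid; not wanted. Origin: centre of its underside.
- jar_yellow: like the green-lidded jar but with a yellow lid; not wanted. Origin: centre of its underside.
- shaker: jar shaker, fixed: grey box 210 (x) by 180 (y) by 55 mm, above it a pale plate 200 by 150 mm whose top is 75 mm above the table. Origin: centre of its underside; the seat lies 25 mm along its +x.
- console: white control box, fixed, 140 (x) by 220 (y) by 55 mm, with the selector knob and the start button on top. Origin: centre of its underside, axes as the box. A lock collar of 30 mm radius around the knob's foot rises 9 mm above the box top.
- seat (a point): the jar's place in the shaker: centre of a black round spot 62 mm wide on the pale plate, 75 mm above the table. Axes: those of the shaker; x points to the blue V-shaped jaw, z up. The V jaw is 40 mm high; its two faces lie on the +x side, at 40 degrees either side of +x, and both touch a 58 mm jar standing exactly on the seat. The y sides are open.
- clamp (a joint): travel of the red sliding clamp along the seat's +x, 0 (fully open) to 0.036 m; at 0 its flat face is 59 mm from the seat centre, so it meets a jar standing exactly on the seat at 0.030. Starts between 0 and 0.008. Friction 4 N, no spring: it stays where it is left.
- clamp_face (a point): middle of the clamp's flat face that presses on the jar, 25 mm above the plate (the jaw is 44 mm wide along y, 12 mm thick, its top 40 mm above the plate). Axes as the seat.
- clamp_grip (a point): top centre of the clamp's upright red handle fin, 60 mm above the plate, 40 mm behind (-x of) the clamp face. The fin is 12 mm thick along x, 30 mm wide along y, free from 12 to 60 mm above the plate; beside and behind it is free, the jaw's back is 22 mm ahead of it. It can be pinched across its 30 mm from above. Axes as the seat.
- selector_grip (a point): point on the knob's upright axis midway up its tabs, 91 mm above the table. Knob: black block 34 (its x) by 44 mm (its y), top 20 mm above this point. An orange tab 12 mm wide, from 19 mm below to 15 mm above the point, stands out of each y face: 54 mm over both, 44 mm when pressed flush. Axes turn with the knob: y runs through the tabs, x along the white pointer.
- selector (a joint): turn of the knob, rad, clockwise from above: about 0 = pointer at red dot (start, locked), 0.6 = yellow, 1.2 = green; stops at -0.03 and 1.23. Locked at each dot (0.05 rad play; forcing it is wrong) unless both tabs are in; then friction is 0.06 N m. Let go between dots, the tabs stay in and spring out within 0.05 rad of a dot. It stays where it is left.
- tab_a (a joint): how far the tab on the knob's +y face is pressed in, m: 0 = sprung out, 0.005 = flush with the block, 0.006 = stop; the lock is free from 0.0035. Spring force 3 N at 0, 6 N when flush.
- tab_b (a joint): the same for the tab on the knob's -y face.
- start_top (a point): top centre of the green start button, 28 mm in diameter, on the same control box as the selector, 105 mm to the right of the knob as seen from the robot's side of the box. It is pressed straight down; axes as the control box, z up.
- start (a joint): how far the start button is down, m: 0 = up, 0.006 = fully down (5 N); springs back.
- cup: clear empty mixing cup, 90 mm across the rim, 100 mm tall, light; leave alone. Origin: centre of its underside.
- mould_a: round blue mould with orange face, 92 mm in diameter, 22 mm thick, lying flat; leave alone. Origin: centre of its underside.
- mould_b: the same in black; leave alone.
- mould_c: another like mould_a; leave alone.
Things that resemble listed ones, but are neither listed nor needed, are in the scene too. What is shaped like the jar_green but brown or pink is not meant.

How it is judged (in metres and radians):
On the way, in this order (a step that is already met when the one before it is completed fails the run):
1. the green-lidded jar stands upright in the shaker, on its place (horizontal distance between jar_green and seat below 0.015 m and z of jar_green in the frame of seat below 0.004 m and angle between jar_green's own z axis and vertical below 0.1 rad), for 0.2 s.
2. the clamp has been slid up to the jar, which rests in the V jaw (horizontal distance between jar_green and seat below 0.006 m and z of jar_green in the frame of seat below 0.004 m and angle between jar_green's own z axis and vertical below 0.1 rad and horizontal distance between clamp_face and jar_green below 0.0315 m), for 0.2 s.
3. both tabs of the selector are pressed in while it is still at red (value of joint each of tab_a, tab_b above 0.0033 m and value of joint selector below 0.15 rad), for 0.02 s.
4. the selector is at green and both tabs have sprung out (value of joint selector above 1.12 rad and value of joint each of tab_a, tab_b below 0.0015 m), for 0.2 s.
5. the start button is pressed (all of step 2 and all of step 4 and value of joint start above 0.004 m), for 0.05 s.
At the end, for the whole second after the job is handed in: The green-lidded jar is upright (0.1 rad) and still on the plate, axis within 6 mm of the seat, clamp face within 31.5 mm of the axis (touching: 29); the selector is beyond 1.12 rad with both tabs under 1.5 mm in; the start button was pressed last and is up again (under 2 mm) (all of step 2 and all of step 4 and value of joint start below 0.002 m and linear speed of jar_green below 0.02 m/s).
It fails at once if the start button is pressed before the selector is locked at green (value of joint start above 0.003 m and not (value of joint selector above 1.12 rad and value of joint each of tab_a, tab_b below 0.0015 m)).
It fails at once if another jar, the cup or a mould is pushed away more than 40 mm or tipped over (distance of any of jar_blue, jar_yellow, cup, mould_a, mould_b, mould_c from where it was at the start of the episode above 0.04 m or angle between any of jar_blue, jar_yellow, cup, mould_a, mould_b, mould_c's own z axis and vertical above 0.5 rad).
It also fails if it takes over 62 s, if anything falls off the work surface, if the arm or the gripper's body presses on something with over 40 N, if the wrist force passes 120 N, or if a joint passes its speed limit or range.

### The arm

A 7-joint arm with a two-finger parallel gripper is mounted at the origin on the work surface. World frame = base frame: x ahead of the robot, y to its left, z up, the work surface at z = 0. Lengths are in m, angles in degrees, forces in N, time in s.
With the tool pointing down it reaches from about 0.4 to 0.925 m from the base axis. Payload 4.1 kg.
Tool frame: the origin (TCP) lies midway between the tips of the shut fingers; the grasp point (between the pads) lies 19 mm behind it; z points along the fingers, y is the line along which they close (so a half turn about z gives the same grasp; the last joint's range is limited). The gripper opens to 85 mm and grips with 20 to 120 N. Pads are 22 mm wide; open, the fingers measure 114 mm over their backs; the gripper's body (76 mm by 85 mm) begins 54 mm behind the grasp point. The pads swing forward as they close: fully open they stand 13 mm farther back than shut.
Start: joints at [61.249, 22.827, 2.584, 88.041, -1.071, 69.15, -2.905], TCP at [0.255, -0.598, 0.231] pointing down, gripper open.
Joint ranges: [-161.44, 161.44], [-28.35, 127.94], [-78.24, 83.42], [0, 140.83], [-78.03, 258.03], [13.02, 114.36], [-168.23, 168.23]. Speed limits (degrees/s): [147.25, 147.25, 180, 180, 180, 180, 180].

### API

Orientations are given as a 3x3 rotation matrix whose columns are the frame's x, y, z axes.
In Python, from bench import robot gives the robot as it stands.
- The arm moves only by the shell command python3 -m handwheel 'ROWS' [OPENING] [FORCE]. ROWS is a JSON object of lists of equal length, an entry for each row: "delta_pos": the shift along the tool's x, y, z scaled (see below), a list of three; "yaw": the turn about the tool's z scaled (see below). In form: {"delta_pos": [[dx, dy, dz], ...], "yaw": [yaw, ...]}. A call has 1 to 10 rows; each row shifts and turns the commanded pose from where the row before left it, along the tool's axes as they then stand; what a row does not reach is not made up. The controller multiplies each number of a shift by 0.2 m and each number of a turn by 45 degrees. A row lasts 1/10 s, in which the tool goes at most 50 mm and 8.59 degrees, less where a joint would pass 70% of its speed; a pose out of reach is approached as far as the arm can. A call with a number of a shift or a turn outside -1 to 1 is refused whole. A call with a gripper value outside its range is refused whole. OPENING is the finger opening in mm, from 0 to 85.4, set as the call begins (- or left out, the last holds). The fingers move at their own pace and stop on an object; FORCE is the grip in N (left out, the last holds). Time passes only in rows, so rows that do not move let the fingers close. It gives the time, the measured TCP pose, the force, the opening and the grip force at its end, in the units of the state.
- robot.sense(): the state, without advancing time (a new reading comes with each control period).
- robot.camera(name): name is "scene" or "side" or "wrist"; returns (picture, depth): 400x640x3 uint8, red, green, blue; 400x640 float32, m along the optical axis (not along the pixel's ray), 0 where there is no reading.
- robot.calibration(name): a dict with "fovy" (degrees; the focal length in pixels is half the picture's height over the tangent of half this angle, whatever the lens; pixels are square), "cx", "cy" (the principal point, pixels), "origin" and "attitude" of the camera in the world; the wrist camera has in their place "tool_from_camera" (4x4, takes a point from camera to tool coordinates, whose origin is the TCP and whose axes are the flange's). Camera axes: x right, y up, looking along -z (the intrinsics and any distortion apply to the point x, -y, -z); pixel columns grow to the right and rows downward; lengths in m; the calibration is good to about 2 mm. A picture is of the moment at which its call begins: read the wrist's pose just before it. calibration takes no time and is no camera call.
- robot.job_done(): hands the job in; it is judged then, once.
The state is a dict: "t": time; "q": joint angles; "joint_velocities": joint speeds; "tau": joint torques, N m; "ee_pos": TCP position; "tool_rot": TCP orientation; "ft_force": force on the tool from outside, world axes, zero at the start; "torque": the same for the moment, N m; "gripper_width": opening from 0.0 (shut) to 1.0 (fully open); "gripper_force": force on a finger pad.
Only numpy, scipy, OpenCV 4.12 (cv2) and the standard library are available. Lean on these libraries where they do the work, as an engineer would, in place of code of your own. Each camera call takes 0.05 s, during which the arm holds its last target. There are 200 camera calls.

## Working session

There is one attempt and no reset: what is moved stays moved. The work goes in short steps, Python scripts to look and compute and a shell command to move; the robot and the scene stay as the last step left them, time stands still between calls to the robot, and variables do not carry over. Pictures are saved under pics/ and viewed, at most 10 in all, crops included, and the job is handed in when it is done.

```bash
ls; mkdir -p pics; cat > h.py <<'E'
import numpy as np, cv2
from bench import robot
def K(n):
    c=robot.calibration(n); return 200/np.tan(np.radians(c['fovy'])/2),c['cx'],c['cy'],c
def pose(n,s=None):
    c=robot.calibration(n)
    if n!='wrist': return np.array(c['attitude']),np.array(c['origin'])
    s=s or robot.sense(); T=np.array(c['tool_from_camera']); R=np.array(s['tool_rot'])
    return R@T[:3,:3], R@T[:3,3]+np.array(s['ee_pos'])
def ray(n,u,v,P):
    f,cx,cy,c=K(n); d=np.array([(u-cx)/f,-(v-cy)/f,-1]); return P[0]@d,P[1]
def onz(n,u,v,z,P):
    d,o=ray(n,u,v,P); return o+d*(z-o[2])/d[2]
def cloud(n,depth,P):
    f,cx,cy,c=K(n); v,u=np.mgrid[:400,:640]
    d=np.stack([(u-cx)/f,-(v-cy)/f,-np.ones_like(u,float)],-1)*depth[...,None]
    return d@P[0].T+P[1]
E
python3 - <<'E'
from h import *
for n in ['scene','side','wrist']:
    c=robot.calibration(n);print(n,{k:(np.round(v,3).tolist()) if not isinstance(v,str) else v for k,v in c.items()})
s=robot.sense();print(s['t'],np.round(s['tool_rot'],3).tolist(),s['ee_pos'])
for n in ['scene','side']:
    p,d=robot.camera(n); cv2.imwrite(f'pics/{n}0.png',p[...,::-1]); np.savez(f'{n}0.npz',p=p,d=d)
E
```

```text
pics
scene {'fovy': 48.894, 'cx': 318.768, 'cy': 201.131, 'origin': [1.287, -0.218, 1.001], 'attitude': [[0.343, -0.723, 0.6], [0.939, 0.276, -0.205], [-0.018, 0.633, 0.774]]}
side {'fovy': 57.964, 'cx': 324.879, 'cy': 202.865, 'origin': [0.077, -0.466, 0.503], 'attitude': [[0.676, 0.369, -0.638], [-0.737, 0.315, -0.598], [-0.019, 0.874, 0.485]]}
wrist {'fovy': 59.928, 'cx': 322.726, 'cy': 194.513, 'tool_from_camera': [[-0.001, 0.945, 0.327, 0.083], [1.0, 0.0, 0.001, -0.0], [0.001, 0.327, -0.945, -0.143], [0.0, 0.0, 0.0, 1.0]]}
0.0 [[0.92, 0.392, -0.001], [0.392, -0.92, 0.002], [-0.0, -0.002, -1.0]] [ 0.25455087 -0.59737981  0.23024127]
```

View pics/scene0.png

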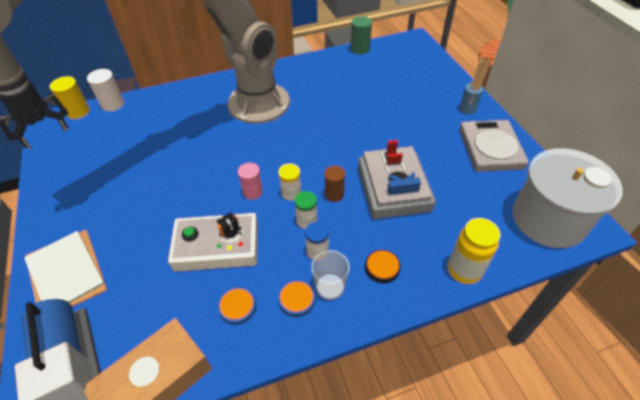

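View pics/side0.png

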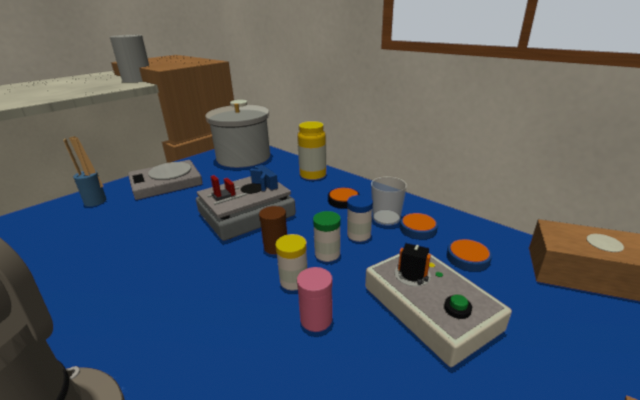

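Scene image: the candidates for the jar are the green lid (306,200), yellow (290,175), blue (317,235), pink (250,180), brown (334,183) and a large green can behind the robot (360,35). Only (306,200), or (327,225) in the side view, is a white jar with a green lid. The shaker is at (395,180), the console at (214,240).

```bash
cat > m1.py <<'E'
from h import *
D={}
for n in ['scene','side']:
    z=np.load(f'{n}0.npz'); D[n]=(z['p'],cloud(n,z['d'],pose(n)),z['d'])
def masks(p):
    h=cv2.cvtColor(p,cv2.COLOR_RGB2HSV); H,S,V=[h[...,i].astype(int) for i in range(3)]
    return dict(green=(H>50)&(H<80)&(S>120)&(V>60),blue=(H>100)&(H<125)&(S>60)&(V>40),red=((H<5)|(H>174))&(S>150)&(V>80),yellow=(H>22)&(H<33)&(S>150)&(V>100),orange=(H>5)&(H<20)&(S>180)&(V>150),grey=(S<60)&(V>90))
for n in D:
    p,C,d=D[n]; M=masks(p)
    for k in ['green','red','yellow','orange']:
        m=M[k]&(d>0)&(C[...,2]>0.015)&(np.abs(C[...,1])<.6)&(C[...,0]>.2)&(C[...,0]<1.1)
        c,l,st,ce=cv2.connectedComponentsWithStats(m.astype(np.uint8))
        for i in range(1,c):
            if st[i,4]>6:
                q=C[l==i]; top=q[q[:,2]>q[:,2].max()-.006]
                print(n,k,st[i,4],ce[i].round(),'mean',q.mean(0).round(3),'ztop',q[:,2].max().round(3),'topc',((top.max(0)+top.min(0))/2).round(3),'ext',np.ptp(q,0).round(3))
    for nm,zlo,zhi,cen in [('console',.045,.062,None),('shaker',.068,.08,None)]:
        m=(C[...,2]>zlo)&(C[...,2]<zhi)&M['grey']&(d>0)&(C[...,0]>.3)&(C[...,0]<.9)&(abs(C[...,1])<.4)
        m=cv2.morphologyEx(m.astype(np.uint8),cv2.MORPH_OPEN,np.ones((2,2)))
        c,l,st,ce=cv2.connectedComponentsWithStats(m)
        for i in range(1,c):
            if st[i,4]>300:
                q=C[l==i]; print(n,nm,st[i,4],ce[i].round(),cv2.minAreaRect(q[:,:2].astype(np.float32)*1000),q[:,2].mean())
E
python3 m1.py
python3 - <<'E'
import cv2,numpy as np
a=cv2.imread('pics/scene0.png'); cv2.imwrite('pics/crop1.png',cv2.resize(a[130:280,160:440],None,fx=2.85,fy=2.85,interpolation=cv2.INTER_CUBIC)[:600,:800])
E
```

```text
scene green 307 [305. 200.] mean [ 0.569 -0.012  0.094] ztop 0.099 topc [ 0.568 -0.012  0.096] ext [0.06  0.057 0.014]
scene green 82 [189. 232.] mean [ 0.544 -0.323  0.073] ztop 0.079 topc [ 0.545 -0.324  0.076] ext [0.029 0.026 0.017]
scene red 204 [393. 153.] mean [0.504 0.277 0.108] ztop 0.134 topc [0.486 0.282 0.132] ext [0.044 0.04  0.05 ]
scene red 7 [240. 244.] mean [ 0.615 -0.207  0.055] ztop 0.056 topc [ 0.615 -0.207  0.055] ext [0.006 0.006 0.002]
scene yellow 263 [289. 173.] mean [ 0.456 -0.021  0.094] ztop 0.1 topc [ 0.454 -0.021  0.097] ext [0.061 0.056 0.019]
scene yellow 1292 [479. 240.] mean [0.871 0.309 0.156] ztop 0.173 topc [0.862 0.318 0.17 ] ext [0.082 0.085 0.063]
scene yellow 10 [229. 247.] mean [ 0.614 -0.236  0.053] ztop 0.059 topc [ 0.614 -0.235  0.056] ext [0.01  0.008 0.009]
scene yellow 55 [461. 277.] mean [0.885 0.289 0.02 ] ztop 0.027 topc [0.879 0.293 0.024] ext [0.051 0.043 0.011]
scene orange 672 [383. 264.] mean [0.782 0.122 0.021] ztop 0.026 topc [0.783 0.122 0.023] ext [0.08  0.081 0.011]
scene orange 649 [296. 296.] mean [ 0.79  -0.114  0.021] z
[... 1614 characters left out ...]
topc [ 0.616 -0.239  0.058] ext [0.013 0.011 0.003]
side orange 222 [342. 193.] mean [0.78  0.124 0.025] ztop 0.027 topc [0.781 0.126 0.025] ext [0.074 0.066 0.005]
side orange 396 [419. 222.] mean [ 0.787 -0.117  0.025] ztop 0.028 topc [ 0.788 -0.116  0.025] ext [0.075 0.076 0.004]
side orange 592 [469. 250.] mean [ 0.755 -0.26   0.025] ztop 0.027 topc [ 0.755 -0.259  0.025] ext [0.077 0.076 0.004]
side console 5770 [442. 302.] ((354.7698974609375, -301.453857421875), (596.31201171875, 249.493896484375), 7.917023658752441) 0.05775343381569151
side shaker 944 [240. 200.] ((309.46368408203125, -12.526580810546875), (991.2927856445312, 238.76821899414062), 49.28428268432617) 0.0785606656516436
```

View pics/crop1.png

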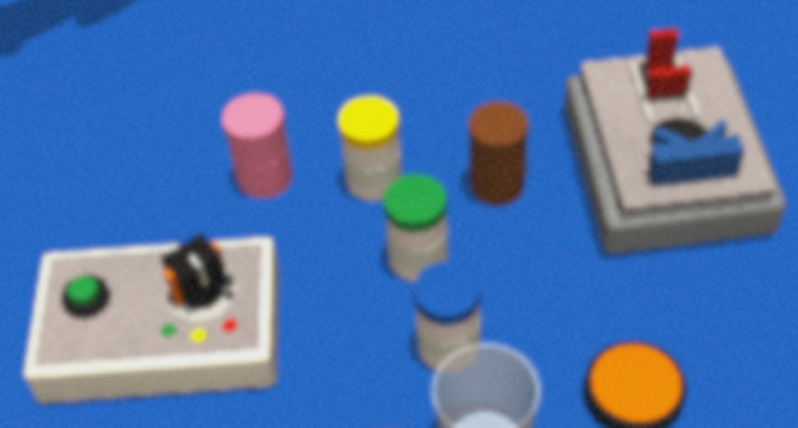

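The crop confirms it: the green-lidded white jar (415,200 in the crop) stands between the yellow and blue ones and is at about (0.565,-0.013). I'm moving above it.

```bash
cat >> h.py <<'E'
def plan(x,y,z,ang=None):
    """remaining motion in scaled tool units; ang = wanted world angle (deg) of tool x"""
    s=robot.sense(); R=np.array(s['tool_rot']); d=R.T@(np.array([x,y,z])-s['ee_pos'])
    a=np.degrees(np.arctan2(R[1,0],R[0,0])); yaw=None if ang is None else (a-ang)
    print('t',round(s['t'],2),'pos',np.round(s['ee_pos'],4),'ang',round(a,2),'tool shift',d.round(4),'scaled',(d/.2).round(3),'yaw deg/scaled',yaw,yaw and yaw/45,'F',np.round(s['ft_force'],1),'grip',s['gripper_width'],s['gripper_force'])
def look(n,name):
    s=robot.sense(); p,d=robot.camera(n); cv2.imwrite(f'pics/{name}.png',p[...,::-1])
    P=pose(n,s); np.savez(f'{name}.npz',p=p,d=d,R=P[0],o=P[1]); return p,d,P
E
python3 -m handwheel '{"delta_pos":[[0.17,-0.14,0],[0.17,-0.14,0],[0.17,-0.14,0],[0.17,-0.14,0],[0.17,-0.14,0],[0.17,-0.14,0],[0.17,-0.14,0],[0.17,-0.14,0],[0.17,-0.14,0],[0.17,-0.14,0]],"yaw":[0,0,0,0,0,0,0,0,0,0]}' 85
python3 -c "
from h import *
plan(.565,-.013,.23,0)"
```

```text
t: 1.1
ee_pos: [0.4581, -0.2054, 0.2311]
tool_rot: [[0.92, 0.392, -0.0], [0.392, -0.92, -0.0], [-0.0, -0.0, -1.0]]
ft_force: [1.5, -1.1, -0.6]
gripper_width: 0.996
gripper_force: 0.0
t 1.1 pos [ 0.4581 -0.2054  0.2311] ang 23.07 tool shift [ 0.1738 -0.1351  0.001 ] scaled [ 0.869 -0.675  0.005] yaw deg/scaled 23.073902505328842 0.5127533890073076 F [ 1.5 -1.1 -0.6] grip 0.9961034620484861 0.0
```

```bash

python3 -m handwheel '{"delta_pos":[[0.174,-0.135,0],[0.174,-0.135,0],[0.174,-0.135,0],[0.174,-0.135,0],[0.174,-0.135,0],[0,0,0],[0,0,0],[0,0,0],[0,0,0]],"yaw":[0,0,0,0,0,0.171,0.171,0.171,0]}' 85
python3 - <<'E'
from h import *
p,d,P=look('wrist','w1'); plan(.565,-.013,.23,0)
from h import *
exec(open('m1.py').read().split("for n in D:")[0].split("def masks")[1].join(["def masks",""]))
C=cloud('wrist',d,P); M=masks(p)
for k in ['green','red','yellow','blue']:
    m=M[k]&(d>0)&(C[...,2]>.05)
    c,l,st,ce=cv2.connectedComponentsWithStats(m.astype(np.uint8))
    for i in range(1,c):
        if st[i,4]>60:
            q=C[l==i]; top=q[q[:,2]>np.percentile(q[:,2],90)-.004]
            print(k,st[i,4],ce[i].round(),st[i,:4],'ztop',np.percentile(q[:,2],90).round(3),'c',((top.max(0)+top.min(0))/2).round(4),'ext',np.ptp(top,0).round(3), 'onz97', onz('wrist',*ce[i],.097,P).round(4))
E
```

```text
t: 2.0
ee_pos: [0.5646, -0.0146, 0.2308]
tool_rot: [[1.0, 0.0, -0.001], [0.0, -1.0, -0.0], [-0.001, 0.0, -1.0]]
ft_force: [0.1, -0.4, 0.2]
gripper_width: 0.998
gripper_force: 0.0
t 2.05 pos [ 0.5647 -0.0147  0.2309] ang 0.16 tool shift [ 0.0003 -0.0017  0.0009] scaled [ 0.002 -0.008  0.004] yaw deg/scaled 0.15740998474735654 0.0034979996610523677 F [-0.3 -0.2  0.2] grip 0.9902821899737922 0.0
green 152 [593. 132.] [586 126  15  13] ztop 0.057 c [ 0.5983 -0.2605  0.0564] ext [0.011 0.013 0.004] onz97 [ 0.6046 -0.2288  0.097 ]
green 3750 [319. 180.] [284 145  70  70] ztop 0.098 c [ 0.5632 -0.011   0.0968] ext [0.059 0.058 0.005] onz97 [ 0.5652 -0.011   0.097 ]
red 165 [538. 115.] [531 108  15  15] ztop 0.057 c [ 0.6134 -0.2069  0.0564] ext [0.012 0.013 0.004] onz97 [ 0.6176 -0.1825  0.097 ]
red 263 [  5. 238.] [  0 226  19  31] ztop 0.113 c [0.5091 0.2562 0.1124] ext [0.01  0.006 0.007] onz97 [0.5114 0.2657 0.097 ]
red 288 [  7. 270.] [  0 260  19  24] ztop 0.107 c [0.4782 0.2712 0.1072] ext [0.01  0.006 0.008] onz97 [0.4789 0.2742 0.097 ]
yellow 170 [570. 115.] [563 108  15  14] ztop 
[... 188 characters left out ...]
0.005] onz97 [ 0.4509 -0.0202  0.097 ]
blue 5500 [327.  40.] [287   0  81  84] ztop 0.098 c [ 0.6697 -0.0176  0.0969] ext [0.056 0.059 0.005] onz97 [ 0.6714 -0.0176  0.097 ]
blue 2701 [ 22. 137.] [  0 105  54  68] ztop 0.115 c [0.5981 0.2228 0.1145] ext [0.042 0.023 0.006] onz97 [0.601  0.2255 0.097 ]
blue 587 [434. 286.] [423 263  30  46] ztop 0.271 c [ 0.5726 -0.0575  0.2719] ext [0.005 0.002 0.01 ] onz97 [ 0.4628 -0.1176  0.097 ]
blue 8900 [229. 355.] [ 18 265 420 135] ztop 0.311 c [0.5769 0.0085 0.3119] ext [0.01  0.101 0.01 ] onz97 [0.3815 0.0793 0.097 ]
blue 5815 [545. 356.] [448 274 180 126] ztop 0.309 c [ 0.5741 -0.0808  0.3089] ext [0.006 0.014 0.008] onz97 [ 0.3803 -0.2382  0.097 ]
```

View pics/w1.png

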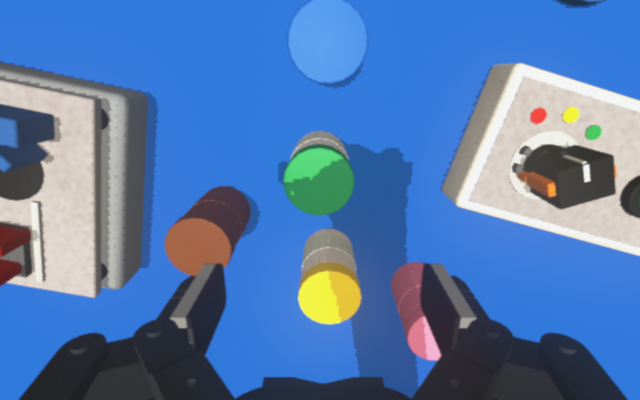

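The wrist view shows the green lid at (319,180), giving (0.5645,-0.011), with the fingers clear of the brown and pink jars. I'm descending and gripping.

```bash

python3 -m handwheel '{"delta_pos":[[0,-0.018,0.15],[0,0,0.19],[0,0,0.19],[0,0,0.19],[0,0,0.14],[0,0,0.09],[0,0,0]],"yaw":[0,0,0,0,0,0,0]}' 85
python3 -m handwheel '{"delta_pos":[[0,0,0],[0,0,0],[0,0,0],[0,0,0],[0,0,0],[0,0,0],[0,0,0]],"yaw":[0,0,0,0,0,0,0]}' 45 45
```

```text
t: 2.75
ee_pos: [0.5623, -0.0114, 0.0385]
tool_rot: [[1.0, 0.002, -0.006], [0.002, -1.0, 0.0], [-0.006, -0.0, -1.0]]
ft_force: [-0.5, 0.1, 0.3]
gripper_width: 0.999
gripper_force: 0.0
t: 3.45
ee_pos: [0.5662, -0.0111, 0.0431]
tool_rot: [[1.0, 0.0, 0.003], [0.0, -1.0, -0.0], [0.003, 0.0, -1.0]]
ft_force: [-1.2, 0.5, 6.0]
gripper_width: 0.681
gripper_force: 42.7
```

```bash

python3 -m handwheel '{"delta_pos":[[0,0,-0.1],[0,0,-0.19],[0,0,-0.2],[0,0,-0.2],[-0.05,-0.15,-0.2],[-0.1,-0.2,-0.1],[-0.1,-0.2,0],[-0.08,-0.16,0],[0,0,0]],"yaw":[0,0,0,0,0,0,0,0,0]}' 45 45
python3 - <<'E'
from h import *
p,d,P=look('wrist','w2'); plan(.57,.25,.25,-10)
E
```

```text
t: 4.35
ee_pos: [0.4959, 0.1368, 0.2391]
tool_rot: [[1.0, 0.01, -0.0], [0.01, -1.0, 0.003], [-0.0, -0.003, -1.0]]
ft_force: [0.2, -0.4, -2.2]
gripper_width: 0.685
gripper_force: 44.2
t 4.4 pos [0.4975 0.1333 0.2388] ang 0.37 tool shift [ 0.0732 -0.1163 -0.0111] scaled [ 0.366 -0.581 -0.056] yaw deg/scaled 10.37213767078624 0.2304919482396942 F [ 0.8 -0.7 -2.6] grip 0.6852260240359281 44.172887206077576
```

View pics/w2.png

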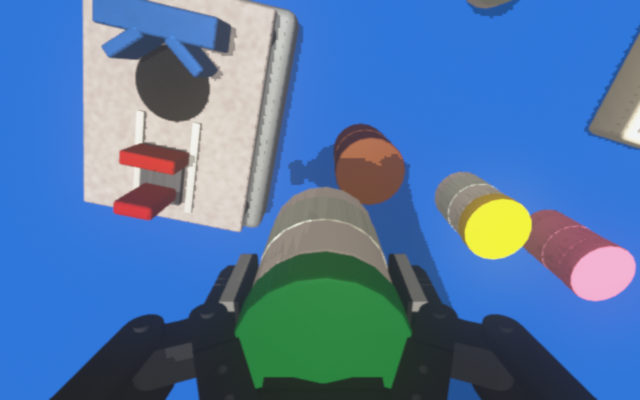

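```bash
cat > seat.py <<'E'
from h import *
import sys
z=np.load(sys.argv[1]+'.npz'); p,d,P=z['p'],z['d'],(z['R'],z['o'])
C=cloud('wrist',d,P)
h=cv2.cvtColor(p,cv2.COLOR_RGB2HSV).astype(int)
reg=(np.hypot(C[...,0]-.57,C[...,1]-.25)<.16)
pl=reg&(abs(C[...,2]-.076)<.007)&(h[...,1]<60)&(h[...,2]>110)
print('plate z',np.median(C[pl][:,2]))
pm=cv2.morphologyEx(pl.astype(np.uint8),cv2.MORPH_OPEN,np.ones((5,5)))
def edge(pts):
    x=np.array([onz('wrist',u,v,.075,P)[:2] for u,v in pts],np.float32)
    vx,vy,x0,y0=cv2.fitLine(x,cv2.DIST_HUBER,0,.001,.001).ravel(); return np.degrees(np.arctan2(vy,vx)),np.array([x0,y0])
rows=[v for v in range(30,225,3) if pm[v].any()]
R=[(np.where(pm[v])[0].max()+.5,v) for v in rows if v<215]; L=[(np.where(pm[v])[0].min()-.5,v) for v in rows if v<185]
B=[(u,np.where(pm[:,u])[0].max()+.5) for u in list(range(90,113,2))+list(range(185,235,3)) if pm[:,u].any()]
for n,e in [('R',R),('L',L),('B',B)]: print(n,edge(e))
# spot
bl=reg&(h[...,2]<60)&(abs(C[...,2]-.075)<.008)
c,l,st,ce=cv2.connectedComponentsWithStats(bl.astype(np.uint8)); i=1+st[1:,4].argmax()
ct=max(cv2.findContours((l==i).astype(np.uint8),0,1)[0],key=len)[:,0]
w=np.array([onz('wrist',u,v,.075,P)[:2] for u,v in ct])
from scipy.optimize import least_squares
r=least_squares(lambda q:np.hypot(*(w-q).T)-.031,w.mean(0),loss='soft_l1',f_scale=.0005); print('spot',r.x,st[i],'ext',np.ptp(w,0), np.median(abs(r.fun)))
red=reg&((h[...,0]<6)|(h[...,0]>173))&(h[...,1]>120)
for a,b,n in [(.128,.142,'fin'),(.11,.12,'clampjaw')]:
    q=C[red&(C[...,2]>a)&(C[...,2]<b)]; print(n,len(q),q[:,2].mean() if len(q) else 0,cv2.minAreaRect(q[:,:2].astype(np.float32)*1000) if len(q) else 0)
q=C[reg&(h[...,0]>100)&(h[...,0]<125)&(C[...,2]>.11)&(C[...,2]<.12)]; print('V',len(q),cv2.minAreaRect(q[:,:2].astype(np.float32)*1000))
E
python3 seat.py w2
```

```text
plate z 0.07528423465788397
R (np.float32(-11.886304), array([0.5375342 , 0.19455726], dtype=float32))
L (np.float32(-11.72177), array([0.5603943 , 0.34290043], dtype=float32))
B (np.float32(78.18043), array([0.45396268, 0.31437722], dtype=float32))Traceback (most recent call last):
  File "seat.py", line 19, in <module>
    c,l,st,ce=cv2.connectedComponentsWithStats(bl.astype(np.uint8)); i=1+st[1:,4].argmax()
                                                                         ~~~~~~~~~~~~~~~^^
ValueError: attempt to get argmax of an empty sequence
```

```bash
sed -i 's/^bl=.*/bl=reg\&(h[...,2]<90)\&(h[...,1]<110)\&(np.hypot(C[...,0]-.5712,C[...,1]-.2641)<.045)/' seat.py; python3 seat.py w2; python3 - <<'E'
from h import *
z=np.load('w2.npz');print(z['p'][86,172],z['p'][100,160],cloud('wrist',z['d'],(z['R'],z['o']))[86,172]); plan(.5712,.2641,.24,-11.8)
E
```

```text
plate z 0.07528423465788397
R (np.float32(-11.886304), array([0.5375342 , 0.19455726], dtype=float32))
L (np.float32(-11.72177), array([0.5603943 , 0.34290043], dtype=float32))
B (np.float32(78.18043), array([0.45396268, 0.31437722], dtype=float32))
spot [0.57184249 0.26594851] [ 123   43   93   78 3960] ext [0.06172477 0.07448711] 0.0019562825853084546
fin 561 0.13423909060724357 ((479.94915771484375, 283.1564636230469), (28.829364776611328, 11.04351806640625), 78.46530151367188)
clampjaw 819 0.1149849229962729 ((500.9378662109375, 278.8437805175781), (43.211246490478516, 34.864341735839844), 77.79202270507812)
V 5272 ((604.2997436523438, 257.6484069824219), (86.18964385986328, 42.80105972290039), 78.06809997558594)
[71 69 68] [73 70 68] [0.56876957 0.26532395 0.07592312]
t 4.4 pos [0.4975 0.1333 0.2388] ang 0.37 tool shift [ 0.0745 -0.1304 -0.0011] scaled [ 0.373 -0.652 -0.005] yaw deg/scaled 12.17213767078624 0.27049194823969425 F [ 0.8 -0.7 -2.6] grip 0.6852260240359281 44.172887206077576
```

```bash

python3 -m handwheel '{"delta_pos":[[0,0,0],[0,0,0],[0.05,-0.18,0],[0.055,-0.18,0],[0.055,-0.18,0],[0.052,-0.176,0],[0,0,0],[0,0,0]],"yaw":[0.135,0.135,0,0,0,0,0,0]}'
python3 -c "
from h import *
plan(.5683,.2647,.1185,-11.8)"
```

```text
t: 5.2
ee_pos: [0.571, 0.2606, 0.2375]
tool_rot: [[0.978, -0.211, -0.001], [-0.211, -0.978, -0.001], [-0.001, 0.002, -1.0]]
ft_force: [0.2, -0.5, -1.8]
gripper_width: 0.686
gripper_force: 44.6
t 5.2 pos [0.571  0.2606 0.2375] ang -12.16 tool shift [-0.0034 -0.0036  0.119 ] scaled [-0.017 -0.018  0.595] yaw deg/scaled -0.3561886077357812 -0.007915302394128472 F [ 0.2 -0.5 -1.8] grip 0.6856059233863947 44.55735504627228
```

```bash

python3 -m handwheel '{"delta_pos":[[-0.017,-0.018,0.1],[0,0,0.2],[0,0,0.17],[0,0,0.08],[0,0,0.025],[0,0,0],[0,0,0]],"yaw":[0,0,0,0,0,0,0]}'
python3 -c "
from h import *
plan(.5683,.2647,.1185,-11.8)"
```

```text
t: 5.9
ee_pos: [0.5696, 0.266, 0.1255]
tool_rot: [[0.977, -0.211, 0.003], [-0.211, -0.977, 0.001], [0.003, -0.002, -1.0]]
ft_force: [-0.1, 0.4, -2.6]
gripper_width: 0.684
gripper_force: 44.5
t 5.9 pos [0.5696 0.266  0.1255] ang -12.18 tool shift [-0.001   0.0015  0.007 ] scaled [-0.005  0.008  0.035] yaw deg/scaled -0.3824553486208657 -0.00849900774713035 F [-0.1  0.4 -2.6] grip 0.6835019046017228 44.46296453475952
```

```bash

python3 -m handwheel '{"delta_pos":[[-0.003,0.006,0.015],[0,0,0.01],[0,0,0],[0,0,0]],"yaw":[0,0,0,0]}'
python3 -m handwheel '{"delta_pos":[[0,0,0.006],[0,0,0],[0,0,0]],"yaw":[0,0,0]}'
```

```text
t: 6.3
ee_pos: [0.5674, 0.2646, 0.1187]
tool_rot: [[0.978, -0.21, 0.0], [-0.21, -0.978, -0.0], [0.0, -0.0, -1.0]]
ft_force: [0.3, -0.3, -2.3]
gripper_width: 0.683
gripper_force: 44.5
t: 6.6
ee_pos: [0.5683, 0.2646, 0.1181]
tool_rot: [[0.978, -0.211, 0.002], [-0.211, -0.978, 0.0], [0.002, -0.001, -1.0]]
ft_force: [0.7, -1.8, 3.0]
gripper_width: 0.684
gripper_force: 44.3
```

Contact at z=0.118, so I'm releasing and retreating above the clamp fin.

```bash

python3 -m handwheel '{"delta_pos":[[0,0,0],[0,0,0],[0,0,0],[0,0,0],[0,0,-0.1],[0,0,-0.2],[0,0,-0.2],[-0.2,0,-0.05],[-0.24,0,0],[0,0,0]],"yaw":[0,0,0,0,0,0,0,0,0,0]}' 85
python3 - <<'E'
from h import *
p,d,P=look('wrist','w3'); plan(.480,.2832,.106,-11.8)
C=cloud('wrist',d,P);h=cv2.cvtColor(p,cv2.COLOR_RGB2HSV).astype(int)
u=np.array([.9789,-.2045]);n=np.array([.2045,.9789])
red=((h[...,0]<6)|(h[...,0]>173))&(h[...,1]>120)&(C[...,2]>.129)&(C[...,2]<.142)&(np.hypot(C[...,0]-.48,C[...,1]-.283)<.05)
q=C[red];r=cv2.minAreaRect(q[:,:2].astype(np.float32)*1000);print(len(q),q[:,2].mean(),r)
g=(h[...,0]>50)&(h[...,0]<80)&(h[...,1]>120)&(C[...,2]>.15)&(C[...,2]<.19)
q=C[g];print(len(q)); c=q[:,:2].mean(0);print('lid z',np.median(q[:,2]),cv2.minEnclosingCircle(q[:,:2].astype(np.float32)),c, 'rel seat',(c-[.5712,.2641])@u,(c-[.5712,.2641])@n)
E
```

```text
t: 7.6
ee_pos: [0.4745, 0.2861, 0.2276]
tool_rot: [[0.979, -0.202, -0.003], [-0.202, -0.979, -0.0], [-0.003, 0.001, -1.0]]
ft_force: [0.1, 0.8, -0.0]
gripper_width: 0.996
gripper_force: 0.0
t 7.65 pos [0.4781 0.2846 0.2277] ang -11.84 tool shift [0.0022 0.0009 0.1217] scaled [0.011 0.005 0.608] yaw deg/scaled -0.041792518206685614 -0.0009287226268152359 F [ 0.8 -0.9  0.4] grip 0.9929447394005386 0.0
579 0.134661880385161 ((479.4505920410156, 283.9250793457031), (27.393478393554688, 10.963236808776855), 77.7304458618164)
9893
lid z 0.17210838568398837 ((0.5651167631149292, 0.2651725709438324), 0.029415911063551903) [0.56552881 0.26503892] rel seat -0.005743532313834068 -0.0002406483331357743
```

View pics/w3.png

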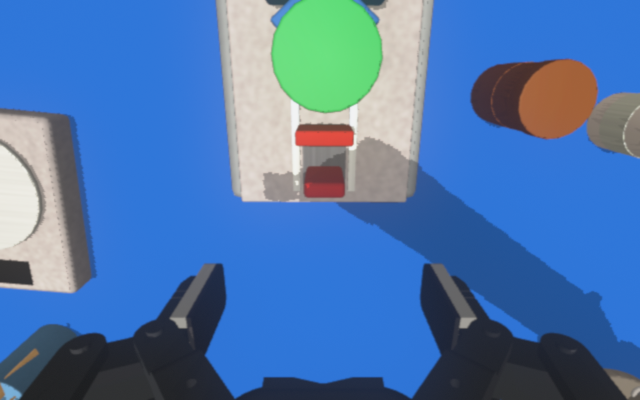

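The jar stands upright at (327,53), with its lid at z 0.172 and 5.7 mm short of the seat. The fin at (325,182) is aligned with the fingers, so I'm descending and pinching it.

```bash

python3 -m handwheel '{"delta_pos":[[0.01,0.005,0.15],[0,0,0.2],[0,0,0.16],[0,0,0.1],[0,0,0],[0,0,0]],"yaw":[0,0,0,0,0,0]}' 60
python3 -m handwheel '{"delta_pos":[[0,0,0],[0,0,0],[0,0,0],[0,0,0],[0,0,0]],"yaw":[0,0,0,0,0]}' 20 60
```

```text
t: 8.25
ee_pos: [0.484, 0.2816, 0.1054]
tool_rot: [[0.977, -0.211, 0.0], [-0.211, -0.977, 0.0], [0.0, -0.0, -1.0]]
ft_force: [0.5, 0.1, 0.4]
gripper_width: 0.699
gripper_force: 0.0
t: 8.75
ee_pos: [0.4844, 0.283, 0.1071]
tool_rot: [[0.978, -0.211, 0.003], [-0.211, -0.978, 0.002], [0.003, -0.003, -1.0]]
ft_force: [0.5, 0.7, 6.3]
gripper_width: 0.337
gripper_force: 59.9
```

Gripped at 29 mm. Next I push along +x, expecting about 24 mm of travel.

```bash

python3 -m handwheel '{"delta_pos":[[0.02,0,0],[0.025,0,0],[0.025,0,0],[0.02,0,0],[0.01,0,0],[0,0,0]],"yaw":[0,0,0,0,0,0]}'
python3 -m handwheel '{"delta_pos":[[0.01,0,0],[0.01,0,0],[0,0,0]],"yaw":[0,0,0]}'
```

```text
t: 9.35
ee_pos: [0.5027, 0.2792, 0.1071]
tool_rot: [[0.978, -0.21, 0.001], [-0.21, -0.978, 0.002], [0.001, -0.002, -1.0]]
ft_force: [-3.1, 1.8, 9.0]
gripper_width: 0.339
gripper_force: 60.2
t: 9.65
ee_pos: [0.5056, 0.2786, 0.1071]
tool_rot: [[0.978, -0.21, -0.001], [-0.21, -0.978, 0.002], [-0.001, -0.002, -1.0]]
ft_force: [-5.3, 1.8, 10.1]
gripper_width: 0.335
gripper_force: 60.4
```

```bash

python3 -m handwheel '{"delta_pos":[[0.01,0,0],[0,0,0]],"yaw":[0,0]}'
python3 -m handwheel '{"delta_pos":[[0.01,0,0],[0,0,0]],"yaw":[0,0]}'
python3 -m handwheel '{"delta_pos":[[0.01,0,0],[0,0,0]],"yaw":[0,0]}'
```

```text
t: 9.85
ee_pos: [0.5075, 0.2782, 0.1071]
tool_rot: [[0.978, -0.21, -0.001], [-0.21, -0.978, 0.002], [-0.001, -0.002, -1.0]]
ft_force: [-4.2, 1.1, 9.4]
gripper_width: 0.341
gripper_force: 60.4
t: 10.05
ee_pos: [0.5082, 0.2781, 0.1071]
tool_rot: [[0.978, -0.209, -0.003], [-0.209, -0.978, 0.002], [-0.003, -0.001, -1.0]]
ft_force: [-7.9, 2.0, 11.5]
gripper_width: 0.341
gripper_force: 60.7
t: 10.25
ee_pos: [0.5082, 0.2781, 0.107]
tool_rot: [[0.978, -0.209, -0.006], [-0.209, -0.978, 0.001], [-0.006, 0.0, -1.0]]
ft_force: [-11.1, 1.4, 14.4]
gripper_width: 0.341
gripper_force: 61.0
```

It stalled with rising force, so the jar is seated. I'm releasing and checking.

```bash

python3 -m handwheel '{"delta_pos":[[0,0,0],[0,0,0],[0,0,0],[0,0,-0.1],[0,0,-0.2],[-0.05,0,-0.2],[-0.1,0,-0.1],[0,0,0],[0,0,0]],"yaw":[0,0,0,0,0,0,0,0,0]}' 75
python3 - <<'E'
from h import *
p,d,P=look('wrist','w4'); plan(.56,-.22,.23,-11.8)
C=cloud('wrist',d,P);h=cv2.cvtColor(p,cv2.COLOR_RGB2HSV).astype(int)
u=np.array([.9789,-.2045]);n=np.array([.2045,.9789])
red=((h[...,0]<6)|(h[...,0]>173))&(h[...,1]>120)&(C[...,2]>.129)&(C[...,2]<.142)&(np.hypot(C[...,0]-.505,C[...,1]-.278)<.05)
q=C[red];r=cv2.minAreaRect(q[:,:2].astype(np.float32)*1000);c=np.array(r[0])/1000-[.5712,.2641];print(len(q),r,'fin rel',c@u,c@n)
g=(h[...,0]>50)&(h[...,0]<80)&(h[...,1]>120)&(C[...,2]>.15)&(C[...,2]<.19)
q=C[g]; c=q[:,:2].mean(0);print('lid z',np.median(q[:,2]),np.ptp(q[:,2]),cv2.minEnclosingCircle(q[:,:2].astype(np.float32)),c, 'rel seat',(c-[.5712,.2641])@u,(c-[.5712,.2641])@n)
E
```

```text
t: 11.15
ee_pos: [0.4834, 0.2811, 0.2251]
tool_rot: [[0.978, -0.211, 0.001], [-0.211, -0.978, -0.001], [0.001, 0.001, -1.0]]
ft_force: [-0.5, -0.7, -0.0]
gripper_width: 0.879
gripper_force: 0.0
t 11.2 pos [0.4833 0.2805 0.2241] ang -12.21 tool shift [ 0.1807  0.473  -0.0051] scaled [ 0.904  2.365 -0.026] yaw deg/scaled -0.4068331039417892 -0.00904073564315087 F [ 0.1  0.9 -0.4] grip 0.8828369501356046 0.0
636 ((503.07855224609375, 279.0458984375), (28.69247055053711, 11.37788200378418), 79.03736877441406) fin rel -0.0697405214367676 0.0006997039147949125
lid z 0.17210868934968984 0.0054715174810377465 ((0.569839358329773, 0.26392415165901184), 0.02945834957063198) [0.57077168 0.26375678] rel seat -0.0003490992838911215 -0.00042356565485954326
```

Jar at −0.3/−0.4 mm from the seat, and the clamp face is about 29.5 mm from its axis. On to the console.

```bash

python3 -m handwheel '{"delta_pos":[[0,0,0],[0,0,0],[0,0,0],[0,0,0],[-0.0335,0.229,0],[-0.0335,0.229,0],[-0.0335,0.229,0],[-0.0335,0.229,0],[-0.0335,0.229,0],[-0.0335,0.229,0]],"yaw":[-0.166,-0.166,-0.166,-0.166,0,0,0,0,0,0]}' 80
python3 -m handwheel '{"delta_pos":[[-0.0335,0.229,0],[-0.0335,0.229,0],[-0.0335,0.229,0],[-0.0335,0.229,0],[-0.0335,0.229,0],[0,0,0],[0,0,0]],"yaw":[0,0,0,0,0,0,0]}'
python3 - <<'E'
from h import *
p,d,P=look('wrist','w5'); plan(.566,-.222,.23,17.7); print(np.round(robot.sense()['q'],1))
C=cloud('wrist',d,P);h=cv2.cvtColor(p,cv2.COLOR_RGB2HSV).astype(int);H,S,V=h[...,0],h[...,1],h[...,2]
near=np.hypot(C[...,0]-.566,C[...,1]+.222)<.16
for k,m in dict(green=(H>50)&(H<80)&(S>120),red=((H<4)|(H>175))&(S>150),yellow=(H>22)&(H<34)&(S>150),orange=(H>5)&(H<18)&(S>150)).items():
    m=m&near&(C[...,2]>.045)&(C[...,2]<.12); c,l,st,ce=cv2.connectedComponentsWithStats(m.astype(np.uint8))
    for i in range(1,c):
        if st[i,4]>30: q=C[l==i]; print(k,st[i,4],ce[i].round(),'mean',q.mean(0).round(4),'mid',((q.max(0)+q.min(0))/2).round(4),'ext',np.ptp(q,0).round(3))
q=C[near&(C[...,2]>.104)&(C[...,2]<.118)&(V<140)]; print('knob top',len(q),q[:,2].mean(),cv2.minAreaRect(q[:,:2].astype(np.float32)*1000))
E
```

```text
t: 12.2
ee_pos: [0.528, 0.0045, 0.2234]
tool_rot: [[0.953, 0.303, -0.003], [0.303, -0.953, -0.001], [-0.003, -0.0, -1.0]]
ft_force: [1.0, 1.0, -0.2]
gripper_width: 0.934
gripper_force: 0.0
t: 12.9
ee_pos: [0.5651, -0.2228, 0.2228]
tool_rot: [[0.954, 0.3, -0.004], [0.3, -0.954, 0.001], [-0.003, -0.002, -1.0]]
ft_force: [-0.0, -0.1, -0.4]
gripper_width: 0.938
gripper_force: 0.0
t 12.95 pos [ 0.5655 -0.2206  0.2233] ang 17.67 tool shift [-0.      0.0015 -0.0067] scaled [-0.     0.007 -0.034] yaw deg/scaled -0.028251551807976227 -0.0006278122623994717 F [0.1 1.7 0.3] grip 0.9404813055210185 0.0
[ 28.8  19.4 -14.7  94.3   5.2  67.2 -59.5]
green 136 [375. 148.] mean [ 0.5983 -0.2606  0.0564] mid [ 0.5981 -0.2606  0.0564] ext [0.012 0.012 0.004]
green 580 [420. 234.] mean [ 0.539  -0.3238  0.0767] mid [ 0.5386 -0.3266  0.073 ] ext [0.026 0.03  0.011]
red 158 [323. 114.] mean [ 0.6132 -0.2074  0.0566] mid [ 0.6132 -0.2074  0.0568] ext [0.012 0.012 0.004]
yellow 151 [355. 123.] mean [ 0.614  -0.2363  0.0565] mid [ 0.614  -0.2364  0.0568] ext [0.012 0.012 0.005]
orange 72 [294. 183.] mean [ 0.5603 -0.1997  0.106 ] mid [ 0.5607 -0.1997  0.1072] ext [0.012 0.006 0.007]
orange 69 [356. 183.] mean [ 0.5751 -0.2461  0.1059] mid [ 0.5748 -0.2461  0.1057] ext [0.011 0.006 0.004]
knob top 2362 0.11081641063929311 ((567.8341064453125, -224.0169677734375), (34.702938079833984, 46.5030403137207), 17.752222061157227)
```

View pics/w5.png

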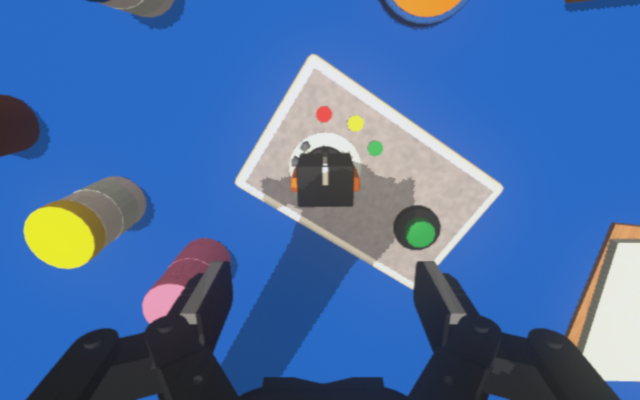

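The knob is at (325,180), tabs at (294,183) and (356,183): axis about (0.5678,−0.2233), angle 17.7°, matching the pointer at the red dot (324,114). I'm descending.

```bash

python3 -m handwheel '{"delta_pos":[[0.007,0.016,0.15],[0,0,0.2],[0,0,0.2],[0,0,0.13],[0,0,0.06],[0,0,0],[0,0,0]],"yaw":[0,0,0,0,0,0,0]}' 75
python3 -c "
from h import *
plan(.5678,-.2233,.074,17.7)"
```

```text
t: 13.65
ee_pos: [0.5697, -0.2227, 0.0784]
tool_rot: [[0.952, 0.306, 0.002], [0.306, -0.952, -0.0], [0.002, 0.001, -1.0]]
ft_force: [0.0, -1.1, 1.0]
gripper_width: 0.875
gripper_force: 0.0
t 13.65 pos [ 0.5697 -0.2227  0.0784] ang 17.79 tool shift [-0.002  -0.      0.0044] scaled [-0.01  -0.     0.022] yaw deg/scaled 0.0937791535003285 0.002083981188896189 F [ 0.  -1.1  1. ] grip 0.8748013491315667 0.0
```

```bash

python3 -m handwheel '{"delta_pos":[[-0.005,0,0.022],[0,0,0],[0,0,0]],"yaw":[0,0,0]}' 62
python3 -m handwheel '{"delta_pos":[[0,0,0],[0,0,0],[0,0,0],[0,0,0],[0,0,0],[0,0,0]],"yaw":[0,0,0,0,0,0]}' 35 25
```

```text
t: 13.95
ee_pos: [0.568, -0.2238, 0.0737]
tool_rot: [[0.953, 0.304, 0.001], [0.304, -0.953, -0.001], [0.001, 0.001, -1.0]]
ft_force: [-0.5, 0.3, 0.4]
gripper_width: 0.727
gripper_force: 0.0
t: 14.55
ee_pos: [0.5681, -0.2234, 0.0742]
tool_rot: [[0.953, 0.305, 0.001], [0.305, -0.953, -0.0], [0.001, 0.001, -1.0]]
ft_force: [-2.2, 0.9, 6.1]
gripper_width: 0.511
gripper_force: 27.5
```

Opening is 43.6 mm, so both tabs are flush. Now turning clockwise (+yaw).

```bash

python3 -m handwheel '{"delta_pos":[[0,0,0],[0,0,0],[0,0,0],[0,0,0]],"yaw":[0.1,0.13,0.13,0.02]}'
python3 -c "
from h import *
plan(.5678,-.2233,.074,-51.1); print(robot.sense()['torque'])"
```

```text
t: 14.95
ee_pos: [0.5681, -0.2235, 0.0743]
tool_rot: [[1.0, 0.009, 0.001], [0.009, -1.0, -0.001], [0.001, 0.001, -1.0]]
ft_force: [-1.4, 1.3, 5.5]
gripper_width: 0.514
gripper_force: 27.6
t 14.95 pos [ 0.5681 -0.2235  0.0743] ang 0.53 tool shift [-0.0003 -0.0002  0.0003] scaled [-0.002 -0.001  0.001] yaw deg/scaled 51.63052301727037 1.1473449559393416 F [-1.4  1.3  5.5] grip 0.5136576803246411 27.596598607487977
[0.21030921 0.36815021 0.04833608]
```

```bash

python3 -m handwheel '{"delta_pos":[[0,0,0],[0,0,0],[0,0,0],[0,0,0],[0,0,0],[0,0,0],[0,0,0],[0,0,0],[0,0,0],[0,0,0]],"yaw":[0.15,0.15,0.15,0.15,0.15,0.15,0.15,0.08,0.01,0]}'
python3 -c "
from h import *
plan(.5678,-.2233,.074,-51.1); print(robot.sense()['torque'])"
```

```text
t: 15.95
ee_pos: [0.568, -0.2237, 0.0742]
tool_rot: [[0.634, -0.774, 0.001], [-0.774, -0.634, -0.0], [0.001, -0.0, -1.0]]
ft_force: [-1.5, 1.1, 6.1]
gripper_width: 0.506
gripper_force: 27.4
t 15.95 pos [ 0.568  -0.2237  0.0742] ang -50.68 tool shift [-0.0004 -0.0001  0.0002] scaled [-0.002 -0.     0.001] yaw deg/scaled 0.4182642400236034 0.009294760889413408 F [-1.5  1.1  6.1] grip 0.5055834842698667 27.39989598747343
[ 0.09063898  0.48424119 -0.07036787]
```

Turned 68.4° (1.19 rad). I'm releasing, rising and checking.

```bash

python3 -m handwheel '{"delta_pos":[[0,0,0],[0,0,0],[0,0,0],[0,0,0],[0,0,-0.1],[0,0,-0.2],[0,0,-0.2],[0,0,-0.2],[0,0,0],[0,0,0]],"yaw":[0,0,0,0,0,0,0,0,0,0]}' 72
python3 - <<'E'
from h import *
p,d,P=look('wrist','w6'); plan(.5385,-.3245,.11)
C=cloud('wrist',d,P);h=cv2.cvtColor(p,cv2.COLOR_RGB2HSV).astype(int);H,S,V=h[...,0],h[...,1],h[...,2]
near=np.hypot(C[...,0]-.566,C[...,1]+.222)<.16
T=[]
for k,m in dict(green=(H>50)&(H<80)&(S>120),orange=(H>5)&(H<18)&(S>150)).items():
    m=m&near&(C[...,2]>.045)&(C[...,2]<.12); c,l,st,ce=cv2.connectedComponentsWithStats(m.astype(np.uint8))
    for i in range(1,c):
        if st[i,4]>20: q=C[l==i]; print(k,st[i,4],ce[i].round(),'mean',q.mean(0).round(4),'mid',((q.max(0)+q.min(0))/2).round(4),'ext',np.ptp(q,0).round(3))
q=C[near&(C[...,2]>.104)&(C[...,2]<.118)&(V<140)]; print('knob top',len(q),q[:,2].mean(),cv2.minAreaRect(q[:,:2].astype(np.float32)*1000))
E
```

```text
t: 16.95
ee_pos: [0.5682, -0.2238, 0.2141]
tool_rot: [[0.634, -0.774, 0.002], [-0.774, -0.634, -0.001], [0.002, -0.001, -1.0]]
ft_force: [0.5, 0.3, -0.7]
gripper_width: 0.844
gripper_force: 0.0
t 17.0 pos [ 0.5672 -0.2234  0.2124] ang -50.67 tool shift [0.0601 0.0862 0.1024] scaled [0.301 0.431 0.512] yaw deg/scaled None None F [-0.7 -0.7 -1.7] grip 0.845462651723287 0.0
green 867 [432. 107.] mean [ 0.5388 -0.3245  0.0769] mid [ 0.5386 -0.3248  0.0725] ext [0.026 0.026 0.014]
green 143 [322. 119.] mean [ 0.5983 -0.2607  0.0566] mid [ 0.598  -0.2607  0.0567] ext [0.011 0.011 0.003]
orange 78 [355. 190.] mean [ 0.5489 -0.2398  0.1055] mid [ 0.5487 -0.2392  0.1003] ext [0.009 0.01  0.014]
orange 57 [291. 191.] mean [ 0.586  -0.2086  0.1062] mid [ 0.5857 -0.2082  0.1059] ext [0.008 0.009 0.004]
knob top 2434 0.11092183496064402 ((567.230712890625, -223.98219299316406), (44.10329055786133, 34.93667984008789), 40.61533737182617)
```

View pics/w6.png

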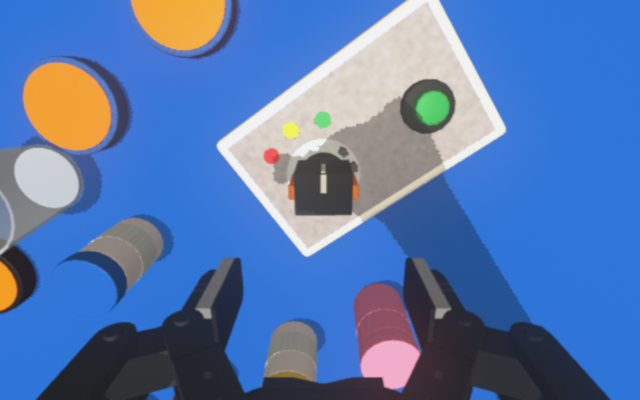

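The picture shows the pointer at the green dot (322,119), with both tabs out at (291,191) and (355,190). The button is at (432,107). I'm closing the fingers and going above it.

```bash

python3 -m handwheel '{"delta_pos":[[0.1,0.143,0],[0.1,0.143,0],[0.1,0.143,0],[0,0,0.15],[0,0,0.2],[0,0,0.15],[0,0,0.06],[0,0,0],[0,0,0]],"yaw":[0,0,0,0,0,0,0,0,0]}' 0 25
python3 -c "
from h import *
plan(.5387,-.3247,.079)"
```

```text
t: 17.9
ee_pos: [0.5399, -0.3246, 0.1015]
tool_rot: [[0.634, -0.773, 0.001], [-0.773, -0.634, -0.001], [0.001, -0.0, -1.0]]
ft_force: [0.6, -0.4, -0.6]
gripper_width: 0.002
gripper_force: 0.0
t 17.9 pos [ 0.5399 -0.3246  0.1015] ang -50.66 tool shift [-0.0007  0.001   0.0225] scaled [-0.003  0.005  0.113] yaw deg/scaled None None F [ 0.6 -0.4 -0.6] grip 0.001676311461726956 0.0
```

```bash

python3 -m handwheel '{"delta_pos":[[0,0,0.06],[0,0,0.035],[0,0,0.02],[0,0,0.01],[0,0,0]],"yaw":[0,0,0,0,0]}'
python3 -m handwheel '{"delta_pos":[[0,0,0.01],[0,0,0.01],[0,0,0]],"yaw":[0,0,0]}'
```

```text
t: 18.4
ee_pos: [0.5392, -0.3242, 0.076]
tool_rot: [[0.634, -0.774, -0.0], [-0.774, -0.634, 0.0], [-0.0, 0.0, -1.0]]
ft_force: [-0.6, 0.5, 2.2]
gripper_width: -0.001
gripper_force: 1.0
t: 18.7
ee_pos: [0.5394, -0.3244, 0.0722]
tool_rot: [[0.634, -0.774, 0.0], [-0.774, -0.634, -0.0], [0.0, -0.0, -1.0]]
ft_force: [-1.9, 0.8, 4.1]
gripper_width: 0.002
gripper_force: 2.1
```

```bash

python3 -m handwheel '{"delta_pos":[[0,0,0.01],[0,0,0.008],[0,0,0]],"yaw":[0,0,0]}'
```

```text
t: 19.0
ee_pos: [0.5395, -0.3244, 0.0709]
tool_rot: [[0.634, -0.774, 0.0], [-0.774, -0.634, 0.0], [0.0, -0.0, -1.0]]
ft_force: [-5.7, 3.5, 16.8]
gripper_width: -0.001
gripper_force: 8.6
```

Bottomed out. I'm lifting off, then verifying everything.

```bash

python3 -m handwheel '{"delta_pos":[[0,0,-0.05],[0,0,-0.1],[0,0,-0.2],[0,0,-0.2],[0,0,-0.15],[0,0,0]],"yaw":[0,0,0,0,0,0]}'
python3 - <<'E'
from h import *
p,d,P=look('wrist','w7'); plan(.5387,-.3247,.2)
for n,p,d,P in [('wrist',p,d,P),('scene',)+look('scene','s7')]:
    C=cloud(n,d,P);h=cv2.cvtColor(p,cv2.COLOR_RGB2HSV).astype(int);H,S,V=h[...,0],h[...,1],h[...,2]
    for k,m in dict(green=(H>50)&(H<80)&(S>120),orange=(H>5)&(H<18)&(S>150)).items():
        m=m&(C[...,2]>.015)&(C[...,2]<.2)&(C[...,0]>.4)&(C[...,0]<.9)&(abs(C[...,1])<.5); c,l,st,ce=cv2.connectedComponentsWithStats(m.astype(np.uint8))
        for i in range(1,c):
            if st[i,4]>20: q=C[l==i]; print(n,k,st[i,4],'mean',q.mean(0).round(4),'ztop',q[:,2].max().round(4))
E
```

```text
t: 19.6
ee_pos: [0.5424, -0.3263, 0.2136]
tool_rot: [[0.634, -0.774, 0.01], [-0.774, -0.634, -0.005], [0.01, -0.004, -1.0]]
ft_force: [1.8, -0.7, 0.7]
gripper_width: -0.002
gripper_force: 0.0
t 19.65 pos [ 0.5409 -0.3254  0.2108] ang -50.68 tool shift [-0.002   0.0013  0.0108] scaled [-0.01   0.006  0.054] yaw deg/scaled None None F [ 0.2  0.5 -0.5] grip 0.00406800425434104 0.0
wrist green 236 mean [ 0.5336 -0.3279  0.0772] ztop 0.0789
wrist green 130 mean [ 0.5983 -0.2609  0.0567] ztop 0.0584
wrist green 34 mean [ 0.539  -0.3137  0.0771] ztop 0.0784
wrist orange 5345 mean [ 0.757  -0.257   0.0233] ztop 0.026
wrist orange 1810 mean [ 0.7707 -0.1243  0.0235] ztop 0.026
wrist orange 96 mean [ 0.5486 -0.2394  0.1057] ztop 0.1075
wrist orange 26 mean [ 0.5863 -0.2092  0.1073] ztop 0.1122
scene green 295 mean [0.5761 0.2608 0.1694] ztop 0.1762
scene green 86 mean [ 0.5448 -0.324   0.0727] ztop 0.0781
scene orange 442 mean [0.5186 0.0918 0.074 ] ztop 0.099
scene orange 71 mean [ 0.5886 -0.2092  0.0912] ztop 0.1103
scene orange 256 mean [0.7839 0.1191 0.0207] ztop 0.027
scene orange 134 mean [ 0.7901 -0.1162  0.0211] ztop 0.026
scene orange 128 mean [ 0.7571 -0.2572  0.0213] ztop 0.0261
```

The button is back up, the tabs are out and the jar is in place, so I'm handing in.

```bash
python3 -c "
from bench import robot
print(robot.job_done())"
```

```text
the job is handed in; nothing more can be done
None
```

I handed the job in at about 20 s of the 62 s allowed, and no verdict came back: the green-lidded jar is clamped on the seat, the selector is locked at green with both tabs out, and the start button was pressed last and is up again.

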